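# Spin-test a dryer fan wheel with the dead-man handle held half-way

### The arm

A 7-joint arm with a two-finger parallel gripper is mounted at the origin on the work surface. World frame = base frame: x ahead of the robot, y to its left, z up, the work surface at z = 0. Lengths are in m, angles in rad, forces in N, time in s.
With the tool pointing down it reaches from about 0.425 to 0.875 m from the base axis. Payload 8.4 kg.
Tool frame: the origin (TCP) lies between the finger pads; the fingertips stand 25 mm ahead of it and the grasp point (between the pads) lies 6 mm ahead of it (ctrl.tcp_to_tips is the distance from the TCP to the fingertips, in m); z points along the fingers, y is the line along which they close (so a half turn about z gives the same grasp; the last joint's range is limited). The gripper opens to 87 mm and grips with 3 to 60 N. Pads are 19 mm wide; open, the fingers measure 117 mm over their backs; the gripper's body (75 mm by 190 mm) begins 51 mm behind the grasp point.
Start: joints at [-1.418, 0.333, 0.04, 1.465, -0.013, 1.343, -0.059], TCP at [0.162, 0.629, 0.248] pointing down, gripper open.
Joint ranges: [-2.58, 2.58], [-0.38, 2.09], [-1.3, 1.39], [0.25, 2.4], [-1.5, 4.64], [0.08, 2.09], [-2.65, 2.65]. Speed limits (rad/s): [2.22, 2.22, 2.79, 2.79, 3.14, 3.14, 3.14].

### API

Orientations are given as a rotation vector (axis times angle).
In Python, from station import ctrl gives the robot as it stands.
- The arm moves only by the shell command python3 -m pendant 'ROWS' [FORCE]. ROWS is JSON, one flat list of numbers, 7 for each row, row after row: the shift along the world's x, y, z in units of 0.3 m (1.0 is 0.3 m), then the turn, a rotation vector about the world's x, y, z in units of 10 degrees (1.0 is 10 degrees), then the opening, from 0 (shut) to 1 (fully open). In form: [dx, dy, dz, ax, ay, az, gripper, dx, dy, dz, ax, ay, az, gripper, ...]. A call has 1 to 10 rows; each row shifts and turns the commanded pose from where the row before left it; what a row does not reach is not made up. A row lasts 1/8 s, in which the tool goes at most 62.5 mm and 10.7 degrees, less where a joint would pass 70% of its speed; a pose out of reach is approached as far as the arm can. A call with a number of a shift or a turn outside -1 to 1 is refused whole. A call with a gripper value outside its range is refused whole. The fingers move at their own pace and stop on an object; FORCE is the grip in N (left out, the last holds). Time passes only in rows, so rows that do not move let the fingers close. It gives the time, the measured TCP pose, the force, the opening and the grip force at its end, in the units of the state.
- ctrl.get_state(): the state, without advancing time (a new reading comes with each control period).
- ctrl.camera(name): name is "scene" or "side" or "wrist"; returns a dict with "image" (420x560x3 uint8, red, green, blue), "depth" (420x560 float32, m along the optical axis (not along the pixel's ray), 0 where there is no reading), "fov_y" (degrees; the focal length in pixels is half the picture's height over the tangent of half this angle, whatever the lens; pixels are square), "cx", "cy" (the principal point, pixels), "dist_coeffs" ([k1, k2, p1, p2, k3] as OpenCV has them; the pictures are not rectified), "origin" and "attitude" of the camera in the world. Camera axes: x right, y up, looking along -z (the intrinsics and any distortion apply to the point x, -y, -z); pixel columns grow to the right and rows downward; lengths in m; the calibration is good to about 2 mm. A picture is of the moment at which its call begins.
- ctrl.job_done(): hands the job in; it is judged then, once.
The state is a dict: "time": time; "qpos": joint angles; "joint_vel": joint speeds; "effort": joint torques, N m; "tool_pos": TCP position; "eef_rot": TCP orientation; "wrist_force": force on the tool from outside, world axes, zero at the start; "moment": the same for the moment, N m; "width": opening from 0.0 (shut) to 1.0 (fully open); "grip_force": force on a finger pad.
Only numpy, scipy, OpenCV 4.12 (cv2) and the standard library are available. Lean on these libraries where they do the work, as an engineer would, in place of code of your own. Each camera call takes 0.05 s, during which the arm holds its last target. There are 200 camera calls.

### The job

Run the spin test of the dryer's fan wheel: put the wheel hub-up on the spindle of the test stand and let it go fully home, then shut the clear guard flat over it, and only then press the spring-loaded dead-man handle down with the fingertips to half travel, its grip level with the top of the small steel post beside it, and keep it there. Never push the handle right down (that trips the stand), and leave the other things on the bench alone. The program finishes while still holding the handle at half travel.

Things in the scene. Friction and masses are not known exactly. Their poses are not given: they have to be found in the camera images.
- wheel: dryer fan wheel, loose, lying flat, hub up: white disc 120 mm across, 6 mm thick, with blades 23 mm high standing 36 to 58 mm from the axis, and an aluminium hub tube 32 mm across, 60 mm high, with a 16 mm bore right through. No blades between hub and 36 mm radius. About 0.2 kg. Origin: centre of the underside; z up along the bore
- stand: the test stand, fixed: open-topped box 180 x 180 mm, 90 mm high, clear walls 5 mm thick with grey corner posts, floor 5 mm. Origin: centre of the underside, z up; x points away from the robot to the hinged side
- seat (a point): on the stand's axis, 20 mm above the bench: the top of the motor boss (52 mm across) in the middle of the stand, on which the wheel's underside rests when fully down. From here the upright spindle, 12 mm thick, rises 45 mm, its last 10 mm tapered
- guard (a joint): the guard: clear flat cover 180 x 180 mm, 6 mm thick, grey border, hinged on the stand's far (+x) upper edge. 0 = shut, lying on the walls, upper face 96.5 mm above the bench; grows as it opens, 1.57 = upright, at most 1.9. Starts open. Stiff hinge (0.3 N m), stays at any angle; can be swung shut by pushing its outer face with closed fingers; weighs 0.2 kg
- guard_hinge (a point): middle of the guard's hinge line, which runs along the stand's y, 90 mm behind the stand's centre and 90.5 mm above the bench; this is the lower (inner) face of the guard
- guard_tab (a point): centre of the outer (upper when shut) face of the guard's finger tab, a flat tongue 60 mm wide and 6 mm thick that sticks out 26 mm beyond the guard's free edge, in its plane; this point is 195 mm from the hinge line
- deadman (a joint): the dead-man handle's angle: 0 = released (springs up), 0.25 = half travel, arm level, 0.5 = right down. Springs back: pressing on the grip takes about 3 N to start, 8 N at half travel, 13 N right down
- grip (a point): middle of the black grip bar of the dead-man handle: 90 mm long along the pedestal's y, 32 mm wide, 22 mm thick. On the robot-side end of an arm, 120 mm from a hinge on the pedestal. This point is 130 mm above the bench released, 100 mm at half travel (top 111 mm, level with the post), 70 mm right down; it moves some 4 mm towards the robot down to half
- post_top (a point): top centre of the fixed steel index post, 12 mm thick, on the pedestal beside the +y end of the grip, 111 mm above the bench, 62 mm to the side of the grip's middle; the grip's top is level with it at half travel
- pedestal: the fixed grey pedestal of the dead-man handle, 160 x 150 mm, 45 mm high; with hinge cheeks up to 115 mm high on its +x end. Origin: centre of the underside; at half travel the grip's middle is 60 mm to -x of it
- pulley: bystander: solid aluminium belt pulley, 80 mm across, 30 mm high, no through hole; origin at the centre of its underside
- tub: bystander: open white plastic tub, 70 mm across, 50 mm high; origin at the centre of its underside
- detergent: bystander: white bottle, 72 mm across, 150 mm high; origin at the centre of its underside
- jar: bystander: white jar with black cap, 70 mm across, 100 mm high; origin at the centre of its underside
- screwdriver: bystander: screwdriver lying near the robot; its length lies along its own x
- wrench: bystander: steel wrench lying near the robot; its length lies along its own x
Mind the look-alikes: they are no part of the job. What is shaped like the wheel but red or turquoise is not meant.

How it is judged:
By the outcome, as a careful person would: the job done as asked, in the order asked, and still so for the second after the job is handed in, while the arm keeps its last pose, push and grip.
It also fails if it takes over 72 s, if anything falls off the work surface, if the arm or the gripper's body presses on something with over 40 N, if the wrist force passes 120 N, or if a joint passes its speed limit or range.

## Working session

There is one attempt and no reset: what is moved stays moved. The work goes in short steps, Python scripts to look and compute and a shell command to move; the robot and the scene stay as the last step left them, time stands still between calls to the robot, and variables do not carry over. Pictures are saved under pics/ and viewed, at most 10 in all, crops included, and the job is handed in when it is done.

```bash
mkdir -p pics
cat > h.py <<'E'
import numpy as np,cv2
from station import ctrl
from scipy.spatial.transform import Rotation as R
def rot(a):
    a=np.array(a,float)
    return a if a.shape==(3,3) else (R.from_rotvec(a).as_matrix() if a.size==3 else None)
def K(c):
    f=c["image"].shape[0]/2/np.tan(np.radians(c["fov_y"])/2)
    return np.array([[f,0,c["cx"]],[0,f,c["cy"]],[0,0,1]])
def rays(c,px):
    p=cv2.undistortPoints(np.array(px,float).reshape(-1,1,2),K(c),np.array(c["dist_coeffs"],float)).reshape(-1,2)
    d=np.c_[p[:,0],-p[:,1],-np.ones(len(p))]
    return d@rot(c["attitude"]).T
def onz(c,px,z):
    d=rays(c,px);o=np.array(c["origin"]);return o+d*((z-o[2])/d[:,2])[:,None]
def dep(c,px):
    d=rays(c,px);z=np.array([c["depth"][int(round(v)),int(round(u))] for u,v in px]);return np.array(c["origin"])+d*z[:,None]
def cloud(c):
    h,w=c["depth"].shape;u,v=np.meshgrid(range(w),range(h));px=np.c_[u.ravel(),v.ravel()]
    P=np.array(c["origin"])+rays(c,px)*c["depth"].reshape(-1,1);P[c["depth"].ravel()==0]=np.nan
    return P.reshape(h,w,3)
def save(n,im): cv2.imwrite("pics/"+n+".png",im[...,::-1])
E
python3 - <<'E'
from h import *
import pickle
for n in("scene","side","wrist"):
    c=ctrl.camera(n);pickle.dump(c,open(n+"0.pkl","wb"));save(n+"0",c["image"])
    print(n,c["origin"],c["attitude"],c["fov_y"],c["cx"],c["cy"],c["dist_coeffs"])
a=[pickle.load(open(n+"0.pkl","rb"))["image"] for n in("scene","side")]
print(ctrl.get_state())
E
```

```text
scene [ 1.39296862 -0.44385443  0.76919063] [0.87603474 0.5463678  1.06629652] 46.66170557470987 279.35486460492353 208.3275344236283 [-0.10094406  0.          0.          0.          0.        ]
side [ 0.19508776 -0.52310455  0.81492654] [ 0.69897431 -0.207499   -0.55534564] 57.318826569457116 282.68817759912577 206.96288166480866 [0.00212257 0.         0.         0.         0.        ]
wrist [0.08574929 0.64963568 0.38457649] [-0.24837979 -0.19019898  1.31028824] 61.2180956214152 288.62800425635584 211.67339411821467 [-0.09382746  0.          0.          0.          0.        ]
{'time': 0.15, 'qpos': array([-1.41820858,  0.33373375,  0.03986938,  1.4660286 , -0.01340653,
        1.34329848, -0.05850958]), 'joint_vel': array([ 0.00232584, -0.00098445,  0.00093062, -0.00220111, -0.000307  ,
       -0.00076823,  0.0006266 ]), 'effort': array([ 2.09891587e-03, -6.56848955e+01,  1.33658912e+00, -4.04104757e+01,
       -5.97342337e-02,  4.17984521e-02,  1.12385796e-04]), 'tool_pos': array([0.16187219, 0.62919354, 0.24689246]), 'eef_rot': array([-3.94485679e-01, -3.11664414e+00,  1.88427494e-03]), 'wrist_force': array([ 0.14814927, -0.56464482,  0.2095828 ]), 'moment': array([0.01325112, 0.00235024, 0.03559546]), 'grip_force': 0.0, 'width': 1.002613789363426}
```

View pics/scene0.png

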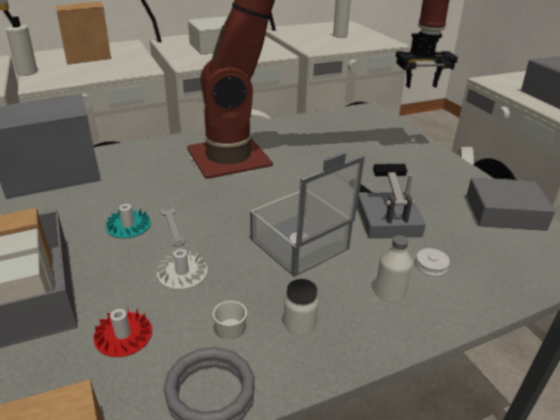

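View pics/side0.png

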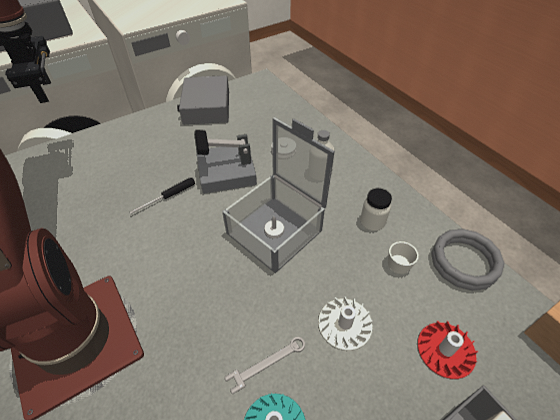

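Scene picture: the white wheel is at (181,268) and its look-alikes are red at (122,325) and turquoise at (127,217). In the side picture they are at (347,318), (450,345) and (275,412). The round white lid-like pulley is at (433,262) in scene. The stand is at (300,235), with the guard standing up, and the handle at (390,190). By the description I choose the white one.

Run:
```python
from h import *
import pickle
for n in("side","scene"):
    c=pickle.load(open(n+"0.pkl","rb"));P=cloud(c);im=c["image"].astype(int)
    hsv=cv2.cvtColor(c["image"],cv2.COLOR_RGB2HSV)
    u,v=(347,318) if n=="side" else (181,268)
    w=P[v-45:v+45,u-45:u+45].reshape(-1,3)
    top=w[(w[:,2]>.052)&(w[:,2]<.07)]
    print(n,"hub top pts",len(top),top.min(0),top.max(0),(top.min(0)+top.max(0))/2)
    bl=w[(w[:,2]>.02)&(w[:,2]<.027)];print("blade tops",len(bl),(bl.min(0)+bl.max(0))/2,np.ptp(bl,axis=0))
    m=(w[:,2]>.010)&(w[:,2]<.06)
    (xy,r)=cv2.minEnclosingCircle(w[(w[:,2]>.004)&(w[:,2]<.03)][:,:2].astype(np.float32));print("disc circ",xy,r)
s=pickle.load(open("side0.pkl","rb"))["image"];k=pickle.load(open("scene0.pkl","rb"))["image"]
a=cv2.resize(s[110:355,185:385],None,fx=2.4,fy=2.4,interpolation=cv2.INTER_CUBIC)
b=cv2.resize(k[145:275,240:430],None,fx=2,fy=2,interpolation=cv2.INTER_CUBIC)[:, :316]
save("crop1",a)
```

```text
side hub top pts 152 [ 0.49486342 -0.30481783  0.05235401] [ 0.52603803 -0.27472612  0.06449115] [ 0.51045073 -0.28977197  0.05842258]
blade tops 247 [ 0.51164371 -0.29052516  0.02350022] [0.11108816 0.11021158 0.00699541]
disc circ (0.526294469833374, -0.26570984721183777) 0.1302841454744339
scene hub top pts 109 [ 0.49820274 -0.30595102  0.05202158] [ 0.71183634 -0.25494023  0.0610817 ] [ 0.60501954 -0.28044562  0.05655164]
blade tops 193 [ 0.50330819 -0.32506996  0.02329782] [0.3901291  0.18098153 0.00657352]
disc circ (0.49032843112945557, -0.29659268260002136) 0.2143021523952484
```

View pics/crop1.png

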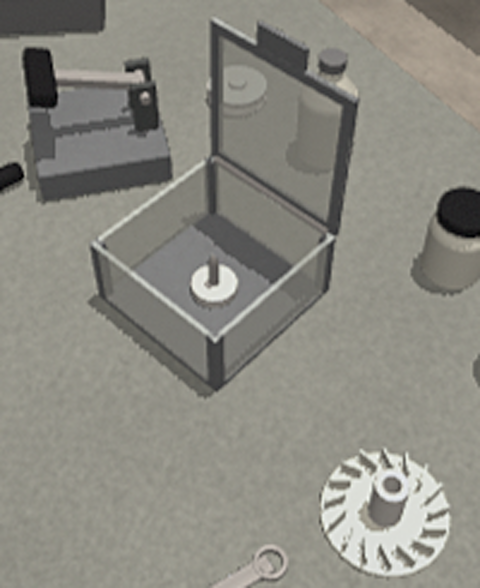

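Crop: the white wheel stands hub-up at crop (388,500). The stand's rim corners are at (97,243), (217,337), (333,237) and (212,158), the spindle tip is at (213,260), and the guard is upright on the far edge.

Run:
```python
from h import *
import pickle
np.set_printoptions(precision=4,suppress=True)
c=pickle.load(open("side0.pkl","rb"));s=pickle.load(open("scene0.pkl","rb"))
q=lambda L:[(u/2.4+185,v/2.4+110) for u,v in L]
k=onz(c,q([(97,243),(217,337),(333,237),(212,158)]),.09);print("rim",k,"mean",k.mean(0))
print("edges",[np.linalg.norm(k[i]-k[(i+1)%4]) for i in range(4)])
print("yaw (near->far)",np.degrees(np.arctan2(*((k[2]+k[3]-k[0]-k[1])[[1,0]]))), np.degrees(np.arctan2(*((k[3]+k[0]-k[1]-k[2])[[1,0]])))-90)
print("tip",onz(c,q([(213,258)]),.065),"boss",onz(c,q([(213,285)]),.02))
k2=onz(s,[(251,217),(302,268),(352,235),(300,190)],.09);print("scene rim",k2,k2.mean(0))
# cloud: guard & stand & pedestal
for n,C in(("side",c),("scene",s)):
    P=cloud(C).reshape(-1,3);im=C["image"].reshape(-1,3)
    c0=k.mean(0)[:2]
    near=np.linalg.norm(P[:,:2]-c0-[0.08,0],axis=1)<.16
    for lo,hi in((.05,.085),(.12,.2),(.2,.265),(.265,.33)):
        g=P[near&(P[:,2]>lo)&(P[:,2]<hi)]
        if len(g): print(n,lo,hi,len(g),np.median(g,0),g.min(0),g.max(0))
    blk=(im.max(1)<45)&(P[:,2]>.1)&(P[:,2]<.16)&(P[:,0]>.4)&(P[:,0]<1)&(P[:,1]>-.1)
    g=P[blk];print(n,"grip black",len(g)); 
    if len(g):
        print(np.median(g,0),g.min(0),g.max(0));(xy,wh,a)=cv2.minAreaRect(g[g[:,2]>.125][:,:2].astype(np.float32));print(xy,wh,a)
```

```text
rim [[ 0.4158  0.0746  0.09  ]
 [ 0.4563 -0.0928  0.09  ]
 [ 0.6249 -0.053   0.09  ]
 [ 0.5827  0.1156  0.09  ]] mean [0.5199 0.0111 0.09  ]
edges [np.float64(0.17225388672298408), np.float64(0.1732292355196805), np.float64(0.17379849233862438), np.float64(0.17177155116221116)]
yaw (near->far) 13.54532810858458 13.841399406917958
tip [[0.5161 0.0094 0.065 ]] boss [[0.5149 0.009  0.02  ]]
scene rim [[ 0.4836 -0.1014  0.09  ]
 [ 0.7005 -0.0694  0.09  ]
 [ 0.6406  0.0896  0.09  ]
 [ 0.416   0.0639  0.09  ]] [ 0.5601 -0.0043  0.09  ]
side 0.05 0.085 1095 [0.5713 0.0277 0.0675] [ 0.4602 -0.0885  0.05  ] [0.6281 0.1174 0.085 ]
side 0.12 0.2 1410 [0.6097 0.0288 0.1619] [ 0.5846 -0.052   0.12  ] [0.6372 0.123  0.2   ]
side 0.2 0.265 1341 [0.6117 0.0282 0.2338] [ 0.5872 -0.0513  0.2   ] [0.6375 0.1239 0.265 ]
side 0.265 0.33 485 [0.6126 0.0329 0.2725] [ 0.5895 -0.0502  0.2651] [0.6375 0.1258 0.2995]
side grip black 368
[0.4675 0.2769 0.1385] [ 0.437  -0.0993  0.1   ] [0.7886 0.347  0.1462]
(0.46583977341651917, 0.3030998110771179) (0.08819974213838577, 0.03139243274927139) 69.28091430664062
scene 0.05 0.085 1072 [ 0.5985 -0.0353  0.067 ] [ 0.442  -0.0895  0.05  ] [0.6315 0.1249 0.085 ]
scene 0.12 0.2 1710 [0.6177 0.0296 0.1614] [ 0.59   -0.0524  0.12  ] [0.6409 0.1286 0.1999]
scene 0.2 0.265 1531 [0.6198 0.0305 0.2336] [ 0.595 -0.052  0.2  ] [0.6421 0.1277 0.265 ]
scene 0.265 0.33 477 [0.6198 0.0338 0.273 ] [ 0.5926 -0.0505  0.2651] [0.6408 0.1224 0.2973]
scene grip black 318
[0.4761 0.2937 0.1365] [ 0.4495 -0.0993  0.1001] [0.7678 0.343  0.1444]
(0.47397372126579285, 0.30167344212532043) (0.0871843621134758, 0.028543621301651) 71.59772491455078
```

```bash
python3 -m pendant '[0.14,-0.145,0.055,0,0,0.93,1,0.14,-0.145,0.055,0,0,0.93,1,0.14,-0.145,0.055,0,0,0.93,1,0.14,-0.145,0.055,0,0,0,1,0.14,-0.145,0.055,0,0,0,1,0.14,-0.145,0.055,0,0,0,1,0.02,-0.17,0,0,0,0,1,0.02,-0.17,0,0,0,0,1,0.02,-0.17,0,0,0,0,1,0.02,-0.17,0,0,0,0,1]' 10
python3 -m pendant '[0.02,-0.17,0,0,0,0,1,0.02,-0.17,0,0,0,0,1,0.02,-0.17,0,0,0,0,1,0,0,0,0,0,0,1,0,0,0,0,0,0,1]'
python3 - <<'E'
from h import *
import pickle
s=ctrl.get_state();print(s["qpos"],s["tool_pos"],rot(s["eef_rot"]).round(3).tolist(),s["wrist_force"])
c=ctrl.camera("wrist");pickle.dump(c,open("wrist1.pkl","wb"));save("wrist1",c["image"])
E
```

```text
time: 1.4
tool_pos: [0.4371, 0.1634, 0.3461]
eef_rot: [0.368, -3.12, -0.0]
wrist_force: [0.9, -0.2, -0.2]
width: 0.998
grip_force: 0.0
time: 2.02
tool_pos: [0.4551, 0.0127, 0.3462]
eef_rot: [0.369, -3.12, -0.001]
wrist_force: [-0.5, 0.6, 0.4]
width: 1.001
grip_force: 0.0
[-0.70452135 -0.15148272  0.51692211  1.77047133  0.07443096  1.5033668
  1.60842965] [0.45507845 0.0127133  0.34616395] [[-0.972, -0.233, -0.0], [-0.233, 0.972, 0.0], [0.0, 0.0, -1.0]] [-0.54044062  0.62107832  0.36306378]
```

View pics/wrist1.png

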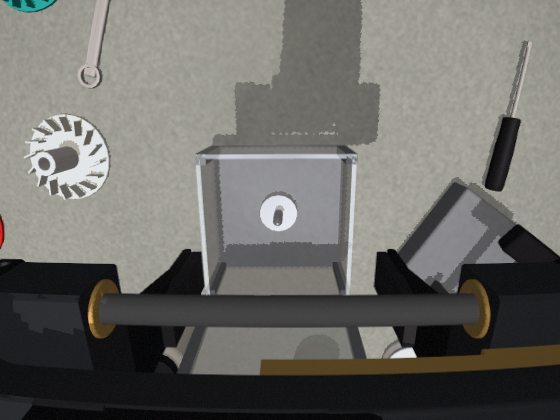

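Wrist picture: the stand is straight below, its rim corners at (200,155) and (355,150). The boss is at (278,213) with the spindle leaning to (278,220), and the white wheel's hub top is at (44,162).

Run:
```python
from h import *
import pickle
np.set_printoptions(precision=4,suppress=True)
c=pickle.load(open("wrist1.pkl","rb"));im=c["image"];g=cv2.cvtColor(im,cv2.COLOR_RGB2GRAY)
P=cloud(c)
# boss
m=np.zeros_like(g);m[185:240,250:310]=(g[185:240,250:310]>165)
n,l,st,ce=cv2.connectedComponentsWithStats(m);i=1+st[1:,4].argmax();print("boss",st[i],ce[i])
cn,_=cv2.findContours((l==i).astype(np.uint8),cv2.RETR_EXTERNAL,cv2.CHAIN_APPROX_NONE);ct=max(cn,key=len)
w=onz(c,ct.reshape(-1,2)[:,:],.02);(xy,r)=cv2.minEnclosingCircle(w[:,:2].astype(np.float32));e=cv2.fitEllipse(w[:,:2].astype(np.float32));print("boss world",xy,r,e)
# spindle dark within
d=np.zeros_like(g);hull=cv2.fillConvexPoly(np.zeros_like(g),cv2.convexHull(ct),1);d=(hull==1)&(g<140)
ys,xs=np.nonzero(d);print("dark",xs.min(),xs.max(),ys.min(),ys.max(),xs.mean(),ys.mean())
print(g[205:232,270:288])
w=P[200:235,265:292].reshape(-1,3);t=w[(w[:,2]>.055)&(w[:,2]<.075)];print("tip depth",len(t),np.median(t,0) if len(t) else 0)
# wheel
w=P[100:210,10:120].reshape(-1,3);t=w[(w[:,2]>.055)&(w[:,2]<.068)];print("hub top",len(t),(t.min(0)+t.max(0))/2,np.ptp(t,axis=0))
mw=np.zeros_like(g);mw[105:210,10:125]=(g[105:210,10:125]>170);n,l,st,ce=cv2.connectedComponentsWithStats(mw);i=1+st[1:,4].argmax()
cn,_=cv2.findContours((l==i).astype(np.uint8),cv2.RETR_EXTERNAL,cv2.CHAIN_APPROX_NONE)
# rim lines
tip=onz(c,[(278,219)],.065);print(tip)
k=onz(c,[(199,156),(356,151)],.09);print("near rim",k,k.mean(0),np.linalg.norm(k[0]-k[1]))
t=P[150:300,190:360].reshape(-1,3);t=t[(t[:,2]>.085)&(t[:,2]<.095)];print("rim pts",len(t));print(cv2.minAreaRect(t[:,:2].astype(np.float32)))
```

```text
boss [260 195  37  36 910] [278.0429 212.2495]
boss world (0.5189759731292725, 0.013548335060477257) 0.025806566700339317 ((0.5188480615615845, 0.01372450776398182), (0.04968838766217232, 0.05010095238685608), 91.26277160644531)
dark 260 296 195 225 277.8595041322314 216.29752066115702
[[224 224 224 225 225 225 226 226 189 184 184 224 227 227 228 228 228 229]
 [224 224 224 225 225 226 190 185 170 171 173 183 184 224 228 228 228 229]
 [224 225 226 225 225 226 180 172 168 171 173 171 172 223 228 228 229 229]
 [224 225 225 225 225 188 173 171 168 171 173 171 171 182 224 229 229 229]
 [225 224 226 226 225 179 157 141 139 152 155 169 171 170 224 229 229 229]
 [225 225 225 226 227 152 109 101 100 104 103 148 168 170 225 228 230 230]
 [225 225 226 226 205 118  91  92  92  91  89 100 164 219 229 229 229 230]
 [226 225 226 227 153  98  92  91  91  92  89  86 131 223 229 230 230 230]
 [226 227 226 227 125  92  91  91  92  89  89  86 117 223 229 230 230 230]
 [225 226 227 203 111  89  91  91  90  90  88  86 113 223 230 230 231 230]
 [226 227 227 197 108  91  93  92  90  91  88  86 114 223 230 2
[... 864 characters left out ...]
29 230 230 231 230 231 231 231 231 232 231 231]
 [226 229 229 230 229 230 230 230 231 230 231 231 231 231 231 231 231 207]
 [174 211 228 230 230 230 230 230 231 231 231 231 232 232 232 205 171 156]
 [147 156 176 179 179 211 217 228 231 230 219 202 199 182 168 155 145 143]
 [143 143 146 146 145 156 158 164 165 164 158 151 149 145 142 142 143 144]]
tip depth 68 [0.5168 0.0132 0.0588]
hub top 397 [ 0.5118 -0.2898  0.0589] [0.0308 0.0316 0.0077]
[[0.5126 0.0136 0.065 ]]
near rim [[ 0.4534 -0.0899  0.09  ]
 [ 0.4073  0.0787  0.09  ]] [ 0.4304 -0.0056  0.09  ] 0.17477076710789147
rim pts 2650
((0.5165007710456848, 0.013441875576972961), (0.1769922971725464, 0.1814890205860138), 13.725317001342773)
```

```bash
python3 -m pendant '[0.0314,-0.168,0,0,0,0,1,0.0314,-0.168,0,0,0,0,1,0.0314,-0.168,0,0,0,0,1,0.0314,-0.168,0,0,0,0,1,0.0314,-0.168,0,0,0,0,1,0.0314,-0.168,0,0,0,0,1,0,0,-0.16,0,0,0,1,0,0,-0.16,0,0,0,1,0,0,-0.16,0,0,0,1,0,0,0,0,0,0,1]'
python3 - <<'E'
from h import *
import pickle
s=ctrl.get_state();print(s["qpos"],s["tool_pos"])
c=ctrl.camera("wrist");pickle.dump(c,open("wrist2.pkl","wb"));save("wrist2",c["image"])
P=cloud(c);P=P.reshape(-1,3);m=(np.linalg.norm(P[:,:2]-[.5115,-.29],axis=1)<.03)&(P[:,2]>.045)&(P[:,2]<.07);t=P[m]
print(len(t),t[:,2].min(),t[:,2].max());t=t[t[:,2]>np.percentile(t[:,2],50)-.003]
print((t.min(0)+t.max(0))/2,np.ptp(t,axis=0))
E
```

```text
time: 3.32
tool_pos: [0.5107, -0.2877, 0.199]
eef_rot: [0.371, -3.113, -0.005]
wrist_force: [0.3, 0.2, 0.8]
width: 0.998
grip_force: 0.0
[-0.29821548  0.32401052  0.90253821  1.71927462 -0.26603318  1.23522223
  2.47726125] [ 0.51071754 -0.28766267  0.19900881]
1045 0.045052561657913937 0.06251571057095401
[ 0.51150632 -0.29054763  0.05986691] [0.03150333 0.03134528 0.0052976 ]
```

```bash
python3 -m pendant '[0,0,-0.12,0,0,0,1,0,0,-0.12,0,0,0,1,0,0,-0.12,0,0,0,1,0,0,-0.06,0,0,0,1,0,0,0,0,0,0,1,0,0,0,0,0,0,1]'; python3 -c "
from station import ctrl;s=ctrl.get_state();print(s['qpos'],s['tool_pos'])"
```

```text
time: 4.12
tool_pos: [0.5129, -0.2907, 0.0781]
eef_rot: [-0.369, 3.118, -0.002]
wrist_force: [-0.2, -0.3, 0.0]
width: 0.997
grip_force: 0.0
[-0.210799    0.46222748  0.81619619  1.8343968  -0.39380462  1.0120983
  2.57204523] [ 0.51291713 -0.29074664  0.07811944]
```

```bash
python3 -m pendant '[-0.005,0,-0.03,0,0,0,1,0,0,-0.03,0,0,0,1,0,0,0,0,0,0,1,0,0,0,0,0,0,0.3,0,0,0,0,0,0,0.1,0,0,0,0,0,0,0,0,0,0,0,0,0,0,0,0,0,0,0,0,0]' 30; python3 -m pendant '[0,0,0,0,0,0,0,0,0,0,0,0,0,0]'; python3 -c "
from station import ctrl;s=ctrl.get_state();print(s['qpos'],s['tool_pos'])"
```

```text
time: 5.12
tool_pos: [0.5103, -0.2902, 0.0583]
eef_rot: [-0.369, 3.12, -0.0]
wrist_force: [-0.2, 0.1, -0.4]
width: 0.515
grip_force: 0.0
time: 5.38
tool_pos: [0.5103, -0.2903, 0.0583]
eef_rot: [-0.368, 3.12, -0.0]
wrist_force: [0.6, -1.3, 0.5]
width: 0.359
grip_force: 30.0
[-0.19139121  0.4829834   0.79271824  1.85177775 -0.4101665   0.97767205
  2.58491763] [ 0.51027247 -0.29027852  0.05826977]
```

```bash
python3 -m pendant '[0,0,0.06,0,0,0,0,0,0,0.14,0,0,0,0,0,0,0.15,0,0,0,0,0,0,0.15,0,0,0,0,0.0036,0.144,0,0,0,0,0,0.0036,0.144,0,0,0,0,0,0.0036,0.144,0,0,0,0,0,0.0036,0.144,0,0,0,0,0,0.0036,0.144,0,0,0,0,0,0.0036,0.144,0,0,0,0,0]'
python3 -m pendant '[0.0036,0.144,0,0,0,0,0,0,0,0,0,0,0,0,0,0,0,0,0,0,0,0,0,0,0,0,0,0]'
python3 - <<'E'
from h import *
import pickle
np.set_printoptions(precision=4,suppress=True)
s=ctrl.get_state();T=s["tool_pos"];print(s["qpos"],T,rot(s["eef_rot"]))
c=ctrl.camera("wrist");pickle.dump(c,open("wrist3.pkl","wb"));save("wrist3",c["image"])
P=cloud(c).reshape(-1,3)-T
for lo,hi in((-.065,-.048),(-.045,-.03),(-.008,.008)):
    t=P[(P[:,2]>lo)&(P[:,2]<hi)&(np.linalg.norm(P[:,:2],axis=1)<.068)];print(lo,len(t),t.min(0),t.max(0))
E
```

```text
time: 6.62
tool_pos: [0.5166, -0.03, 0.2094]
eef_rot: [-0.367, 3.119, 0.001]
wrist_force: [1.4, 0.4, -1.5]
width: 0.361
grip_force: 30.0
time: 7.12
tool_pos: [0.5178, 0.0108, 0.2086]
eef_rot: [-0.365, 3.12, -0.0]
wrist_force: [-0.1, 0.1, -1.4]
width: 0.359
grip_force: 30.0
[-0.8065  0.0908  0.7494  1.8667 -0.066   1.2087  1.768 ] [0.5178 0.0108 0.2086] [[-0.973  -0.2308  0.0003]
 [-0.2308  0.973  -0.0001]
 [-0.0003 -0.0002 -1.    ]]
-0.065 14838 [-0.0587 -0.0587 -0.0565] [ 0.0609  0.0598 -0.048 ]
-0.045 4183 [-0.0547 -0.0549 -0.045 ] [ 0.0571  0.0556 -0.03  ]
-0.008 2837 [-0.0171 -0.0274 -0.008 ] [0.017  0.0243 0.008 ]
```

View pics/wrist3.png

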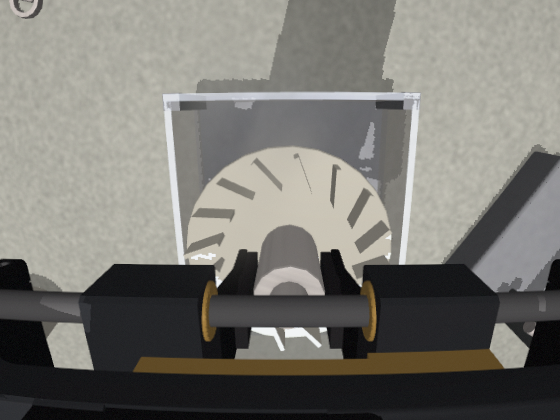

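Wrist picture: the wheel hangs level in the fingers, hub at (290,275), over the stand's opening. Next I refine the spindle's axis from the stored views.

Run:
```python
from h import *
import pickle
np.set_printoptions(precision=4,suppress=True)
c=pickle.load(open("wrist1.pkl","rb"));print("wrist tip",onz(c,[(277.2,222.5)],.065), "shaft mid z.043",onz(c,[(277.7,218)],.0425),"boss c",onz(c,[(278.0,212.7)],.02))
for n,(x0,x1,y0,y1) in(("side",(255,295,210,245)),("scene",(280,320,225,255))):
    c=pickle.load(open(n+"0.pkl","rb"));g=cv2.cvtColor(c["image"],cv2.COLOR_RGB2GRAY)
    G=cv2.resize(g[y0:y1,x0:x1],None,fx=4,fy=4,interpolation=cv2.INTER_CUBIC)
    m=(G>175).astype(np.uint8);k,l,st,ce=cv2.connectedComponentsWithStats(m)
    i=min(range(1,k),key=lambda i:np.hypot(*(ce[i]-np.array(G.shape[::-1])/2))-st[i,4]/20);print(n,st[i],ce[i])
    cn,_=cv2.findContours((l==i).astype(np.uint8),cv2.RETR_EXTERNAL,cv2.CHAIN_APPROX_NONE);ct=max(cn,key=len).reshape(-1,2)
    px=(ct+.5)/4-.5+[x0,y0];w=onz(c,px,.02);print(cv2.minEnclosingCircle(w[:,:2].astype(np.float32)),w.min(0),w.max(0))
    if n=="side": G2=G
    P=cloud(c)[y0:y1,x0:x1].reshape(-1,3);t=P[(P[:,2]>.03)&(P[:,2]<.07)&(np.linalg.norm(P[:,:2]-[.518,.012],axis=1)<.02)];print("spindle cloud",len(t),np.median(t,0),t.min(0),t.max(0))
```

```text
wrist tip [[0.5173 0.0137 0.065 ]] shaft mid z.043 [[0.5186 0.014  0.0425]] boss c [[0.5182 0.0136 0.02  ]]
side [  39   42   77   60 2969] [77.3031 73.5911]
((0.5178989171981812, 0.013000691309571266), 0.02606969326734543) [ 0.4927 -0.0125  0.02  ] [0.5431 0.039  0.02  ]
spindle cloud 40 [0.5156 0.0105 0.0503] [0.5107 0.0076 0.0306] [0.5225 0.0171 0.0653]
scene [55 58  2  4  8] [55.5 59.5]
((0.5226390957832336, -0.002648877678439021), 0.0016970672877505422) [ 0.5211 -0.0036  0.02  ] [ 0.5242 -0.0017  0.02  ]
  return _methods._mean(a, axis=axis, dtype=dtype,
  ret = um.true_divide(
Traceback (most recent call last):
ValueError: zero-size array to reduction operation minimum which has no identity
```

```bash
python3 -m pendant '[-0.0027,0.0073,-0.065,0,0,0,0,0,0,-0.065,0,0,0,0,0,0,-0.065,0,0,0,0,0,0,-0.065,0,0,0,0,0,0,0,0,0,0,0,0,0,0,0,0,0,0,0,0,0,0,0,0,0]'; python3 -c "
from station import ctrl;s=ctrl.get_state();print(s['tool_pos'],s['wrist_force'])"
```

```text
time: 8.05
tool_pos: [0.5176, 0.0143, 0.1312]
eef_rot: [-0.368, 3.119, 0.0]
wrist_force: [0.6, -0.1, -1.4]
width: 0.359
grip_force: 30.0
[0.51756413 0.01428525 0.13115248] [ 0.64468802 -0.08558281 -1.40504079]
```

```bash
python3 -m pendant '[-0.002,-0.0043,0,0,0,0,0,0,0,-0.013,0,0,0,0,0,0,-0.013,0,0,0,0,0,0,-0.013,0,0,0,0,0,0,0,0,0,0,0]'; python3 -m pendant '[0,0,-0.013,0,0,0,0,0,0,-0.013,0,0,0,0,0,0,-0.013,0,0,0,0,0,0,0,0,0,0,0]'; python3 -c "
from station import ctrl;s=ctrl.get_state();print(s['tool_pos'],s['wrist_force'])"
```

```text
time: 8.68
tool_pos: [0.5161, 0.0131, 0.1181]
eef_rot: [0.368, -3.119, 0.0]
wrist_force: [-0.4, 0.7, -1.3]
width: 0.36
grip_force: 30.0
time: 9.18
tool_pos: [0.5162, 0.0131, 0.1065]
eef_rot: [0.368, -3.119, 0.0]
wrist_force: [-0.2, 0.5, -1.3]
width: 0.359
grip_force: 30.0
[0.51615682 0.01305577 0.1064807 ] [-0.19688381  0.53484378 -1.29563694]
```

```bash
python3 -m pendant '[0,0,-0.0125,0,0,0,0,0,0,-0.0125,0,0,0,0,0,0,-0.0125,0,0,0,0,0,0,-0.0125,0,0,0,0,0,0,-0.0125,0,0,0,0,0,0,-0.0125,0,0,0,0,0,0,-0.0125,0,0,0,0,0,0,0,0,0,0,0]'; python3 -c "
from station import ctrl;s=ctrl.get_state();print(s['tool_pos'],s['wrist_force'])"
```

```text
time: 10.18
tool_pos: [0.5162, 0.0131, 0.0803]
eef_rot: [0.368, -3.119, 0.0]
wrist_force: [0.6, -0.4, -1.7]
width: 0.362
grip_force: 30.0
[0.51618089 0.01306688 0.08028992] [ 0.62256809 -0.39134591 -1.66446136]
```

```bash
python3 -m pendant '[0,0,-0.0065,0,0,0,0,0,0,0,0,0,0,0,0,0,0,0,0,0,0.7,0,0,0,0,0,0,0.7,0,0,0,0,0,0,0.7,0,0,0,0,0,0,0.7]'; python3 -m pendant '[0,0,0.02,0,0,0,0.7,0,0,0.06,0,0,0,0.7,0,0,0.12,0,0,0,0.7,0,0,0.15,0,0,0,0.7,0,0,0.15,0,0,0,0.7,-0.1,0,0.15,0,0,0,0.7,-0.15,0,0.1,0,0,0,0.3,0,0,0,0,0,0,0]'
python3 - <<'E'
from h import *
import pickle
np.set_printoptions(precision=4,suppress=True)
s=ctrl.get_state();T=s["tool_pos"];print(s["qpos"],T)
cs=[ctrl.camera(n) for n in("wrist","side")]
for c,n in zip(cs,("wrist4","side4")):
    pickle.dump(c,open(n+".pkl","wb"));P=cloud(c).reshape(-1,3)
    d=np.linalg.norm(P[:,:2]-[.518,.0134],axis=1)
    t=P[(d<.016)&(P[:,2]>.06)&(P[:,2]<.1)];print(n,"hub top",len(t),np.percentile(t[:,2],[50,90,98]) if len(t) else 0)
    t=P[(d>.036)&(d<.058)&(P[:,2]>.03)&(P[:,2]<.06)];print("blades z",len(t),np.percentile(t[:,2],[5,50,95]) if len(t) else 0)
a=cv2.resize(cs[0]["image"],(400,300));b=cv2.resize(cs[1]["image"][80:290,170:450],(400,300));save("v4",np.hstack([a,b]))
E
```

```text
time: 10.92
tool_pos: [0.5165, 0.0131, 0.0787]
eef_rot: [-0.368, 3.12, -0.0]
wrist_force: [0.1, -0.2, 0.1]
width: 0.673
grip_force: 0.0
time: 11.92
tool_pos: [0.4408, 0.0124, 0.3077]
eef_rot: [-0.367, 3.113, 0.008]
wrist_force: [0.2, 0.5, -0.5]
width: 0.554
grip_force: 0.0
[-0.8995 -0.2211  0.6686  1.8759  0.1333  1.4341  1.5456] [0.4408 0.0124 0.3077]
wrist4 hub top 620 [0.08   0.0813 0.082 ]
blades z 1243 [0.0311 0.0416 0.0446]
side4 hub top 137 [0.078  0.0815 0.0824]
blades z 360 [0.0309 0.0391 0.0447]
```

View pics/v4.png

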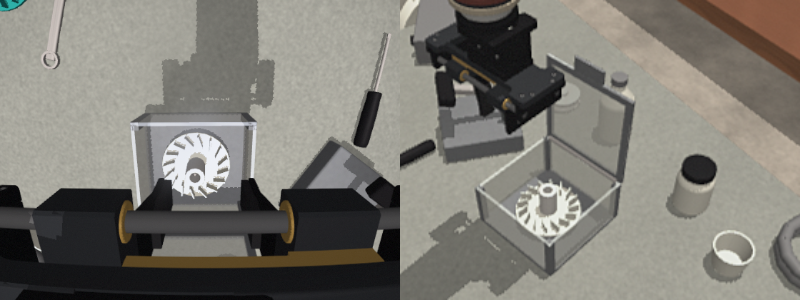

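Left, the wrist view: the wheel is home on the spindle, hub at (195,175). Right, the side crop: it sits level in the stand, hub at (548,195). The hub top measures 80 mm, which is seated. Next I measure the guard plane, the handle and what stands behind the guard.

Run:
```python
from h import *
import pickle
np.set_printoptions(precision=4,suppress=True)
u=np.array([np.cos(np.radians(13.7)),np.sin(np.radians(13.7))]);v=np.array([-u[1],u[0]]);C=np.array([.518,.0134])
for n in("side0","scene0"):
    P=cloud(pickle.load(open(n+".pkl","rb"))).reshape(-1,3);X=(P[:,:2]-C)@u;Y=(P[:,:2]-C)@v
    m=(abs(X-.1)<.05)&(abs(Y)<.085)&(P[:,2]>.11)&(P[:,2]<.295)
    f=np.polyfit(P[m,2],X[m],1)
    for _ in range(3):
        r=abs(X-np.polyval(f,P[:,2]));mm=m&(r<.005);f=np.polyfit(P[mm,2],X[mm],1)
    print(n,mm.sum(),"X at z .0905, .2555",np.polyval(f,.0905),np.polyval(f,.2555),"zmax",P[mm,2].max(),"Y",Y[mm].min(),Y[mm].max())
    t=P[(P[:,2]>.13)&(P[:,2]<.16)&(X>.13)&(X<.35)&(abs(Y)<.3)];print("tall behind",len(t),t.min(0) if len(t) else 0,t.max(0) if len(t) else 0)
    # pedestal
    m=(P[:,0]>.38)&(P[:,0]<.75)&(P[:,1]>.17)&(P[:,1]<.45)
    t=P[m&(abs(P[:,2]-.045)<.004)];print("ped top",len(t),cv2.minAreaRect(t[:,:2].astype(np.float32)))
    t=P[m&(P[:,2]>.125)&(P[:,2]<.15)];print("grip top",len(t),np.percentile(t[:,2],95),cv2.minAreaRect(t[:,:2].astype(np.float32)))
    t=P[m&(P[:,2]>.06)&(P[:,2]<.118)];print("60-118",len(t),t.min(0),t.max(0))
c=pickle.load(open("side0.pkl","rb"));k=pickle.load(open("scene0.pkl","rb"))
save("ped",np.hstack([cv2.resize(c["image"][115:205,185:275],(400,400),interpolation=cv2.INTER_CUBIC),cv2.resize(k["image"][155:245,345:435],(400,400),interpolation=cv2.INTER_CUBIC)]))
print("TCP path (from hinge X=.09): th, X,z")
```

```text
side0 3093 X at z .0905, .2555 0.09031631876334453 0.09528355529210103 zmax 0.29490320640352374 Y -0.0849800215613211 0.08498182367320273
tall behind 124 [0.7401 0.1126 0.1301] [0.7735 0.145  0.1532]
ped top 1511 ((0.5187022089958191, 0.28609809279441833), (0.15028277039527893, 0.15998989343643188), 70.37696075439453)
grip top 350 0.14409784505500836 ((0.46596381068229675, 0.30516380071640015), (0.0789392739534378, 0.0831514447927475), 21.934324264526367)
60-118 382 [0.4952 0.2318 0.0607] [0.5959 0.2959 0.1179]
scene0 3518 X at z .0905, .2555 0.09872368328320161 0.10338352777116862 zmax 0.2948780844458351 Y -0.08494828119333268 0.08499101070569857
tall behind 207 [0.7426 0.1122 0.1302] [0.778  0.1473 0.1512]
ped top 1258 ((0.5230278372764587, 0.2871333956718445), (0.14925044775009155, 0.16571851074695587), 70.94232177734375)
grip top 399 0.14286852484352966 ((0.48421645164489746, 0.29919931292533875), (0.09172410517930984, 0.0662158653140068), 71.75969696044922)
60-118 592 [0.4663 0.2324 0.0601] [0.6028 0.3738 0.1179]
TCP path (from hinge X=.09): th, X,z
```

View pics/ped.png

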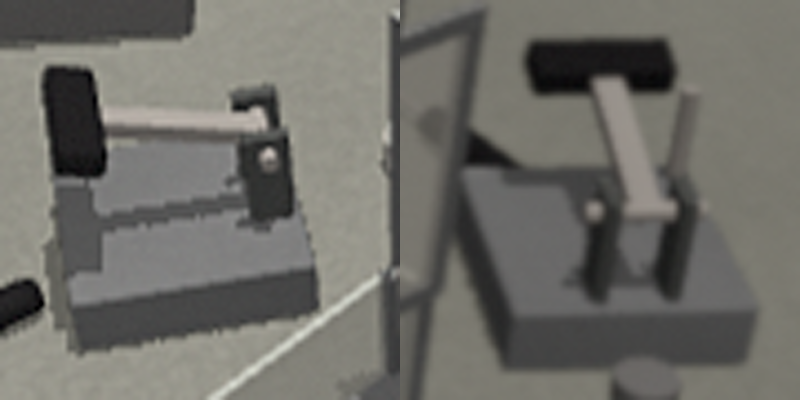

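Left crop: black grip at (75,120), arm to the cheeks at (260,140). Right crop: the index post's top is at (690,95), to the right of the grip, which is its +y end. Now I go behind the guard, passing over it.

```bash
python3 -m pendant '[0,0,0.1,0,0,0,0,0,0,0.11,0,0,0,0,0.142,0.023,0,0,0,0,0,0.142,0.023,0,0,0,0,0,0.142,0.023,0,0,0,0,0,0.142,0.023,0,0,0,0,0,0.142,0.023,0,0,0,0,0,0,0,0,0,0,0,0,0,0,0,0,0,0,0]'; python3 -c "
from station import ctrl;s=ctrl.get_state();print(s['tool_pos'],s['qpos'])
import numpy as np
u=np.array([.9716,.2368]);C=np.array([.518,.0134]);r=.165;t=.006;a=.010
p=None
for th in [1.65,1.5,1.4,1.3,1.2,1.1,1.0,.9,.8,.7,.6,.5,.4,.3,.2,.15,.1,.05,0]:
    s_=r*np.cos(th)-t*np.sin(th);z=.0905+r*np.sin(th)+t*np.cos(th)
    X=.09-s_+a;q=np.r_[C+X*u,z+.025]
    print(th,q.round(4),'' if p is None else ((q-p)/.3).round(3));p=q"
```

```text
time: 13.15
tool_pos: [0.6546, 0.0469, 0.3652]
eef_rot: [0.366, -3.118, 0.004]
wrist_force: [-0.6, -0.1, -0.6]
width: 0.004
grip_force: 0.0
[0.65455404 0.04688347 0.36522839] [-0.71928331  0.39843617  0.84047314  1.27756894 -0.29037872  1.59130735
  1.87962098]
1.65 [0.6337 0.0416 0.2795] 
1.5 [0.6096 0.0357 0.2805] [-0.08  -0.02   0.003]
1.4 [0.5937 0.0318 0.2791] [-0.053 -0.013 -0.005]
1.3 [0.5779 0.028  0.2761] [-0.053 -0.013 -0.01 ]
1.2 [0.5625 0.0242 0.2715] [-0.051 -0.013 -0.015]
1.1 [0.5476 0.0206 0.2653] [-0.05  -0.012 -0.021]
1.0 [0.5334 0.0172 0.2576] [-0.047 -0.012 -0.026]
0.9 [0.5201 0.0139 0.2485] [-0.045 -0.011 -0.03 ]
0.8 [0.5077 0.0109 0.238 ] [-0.041 -0.01  -0.035]
0.7 [0.4963 0.0081 0.2264] [-0.038 -0.009 -0.039]
0.6 [0.4861 0.0056 0.2136] [-0.034 -0.008 -0.043]
0.5 [0.4773 0.0035 0.1999] [-0.03  -0.007 -0.046]
0.4 [0.4698 0.0016 0.1853] [-0.025 -0.006 -0.049]
0.3 [4.637e-01 2.000e-04 1.700e-01] [-0.02  -0.005 -0.051]
0.2 [ 0.4592 -0.0009  0.1542] [-0.015 -0.004 -0.053]
0.15 [ 0.4575 -0.0013  0.1461] [-0.006 -0.001 -0.027]
0.1 [ 0.4562 -0.0017  0.1379] [-0.004 -0.001 -0.027]
0.05 [ 0.4553 -0.0019  0.1297] [-0.003 -0.001 -0.027]
0 [ 0.4548 -0.002   0.1215] [-0.002 -0.    -0.027]
```

```bash
python3 -m pendant '[0,0,-0.142,0,0,0,0,0,0,-0.142,0,0,0,0,0,0,0,0,0,0,0,-0.07,-0.018,0,0,0,0,0,-0.04,-0.01,0,0,0,0,0,-0.04,-0.01,0,0,0,0,0,-0.053,-0.013,-0.004,0,0,0,0]'; python3 -m pendant '[-0.053,-0.013,-0.01,0,0,0,0,-0.051,-0.013,-0.015,0,0,0,0,0,0,0,0,0,0,0]'
python3 - <<'E'
from h import *
np.set_printoptions(precision=4,suppress=True)
s=ctrl.get_state();print(s["tool_pos"],s["wrist_force"])
c=ctrl.camera("side");P=cloud(c).reshape(-1,3)
u=np.array([.9716,.2368]);v=np.array([-u[1],u[0]]);C=np.array([.518,.0134]);X=(P[:,:2]-C)@u;Y=(P[:,:2]-C)@v
m=(P[:,2]>.1)&(P[:,2]<.3)&(X<.12)&(X>-.12)&(Y<-.03)&(Y>-.085)
print(m.sum(),"angle",np.degrees(np.median(np.arctan2(P[m,2]-.0905,.09-X[m])[P[m,2]>.15])))
save("v5",c["image"])
E
```

```text
time: 14.02
tool_pos: [0.5936, 0.0322, 0.2815]
eef_rot: [-0.368, 3.118, 0.0]
wrist_force: [2.3, -0.9, 1.5]
width: 0.003
grip_force: 0.9
time: 14.4
tool_pos: [0.5616, 0.0244, 0.2734]
eef_rot: [-0.368, 3.119, 0.003]
wrist_force: [-0.3, 0.2, 0.1]
width: 0.007
grip_force: 0.0
[0.5616 0.0244 0.2734] [-0.3265  0.1607  0.1446]
495 angle 68.00224488072072
```

```bash
python3 -m pendant '[-0.05,-0.012,-0.023,0,0,0,0,-0.047,-0.012,-0.027,0,0,0,0,-0.045,-0.011,-0.031,0,0,0,0,-0.041,-0.01,-0.035,0,0,0,0,-0.038,-0.009,-0.039,0,0,0,0,-0.034,-0.008,-0.043,0,0,0,0,-0.03,-0.007,-0.046,0,0,0,0]'; python3 -m pendant '[-0.025,-0.006,-0.049,0,0,0,0,-0.02,-0.005,-0.051,0,0,0,0,-0.015,-0.004,-0.053,0,0,0,0,-0.006,-0.001,-0.027,0,0,0,0,-0.004,-0.001,-0.027,0,0,0,0,0,0,0,0,0,0,0]'; python3 -c "
from station import ctrl;s=ctrl.get_state();print(s['tool_pos'],s['wrist_force'])"
```

```text
time: 15.32
tool_pos: [0.4772, 0.0039, 0.1996]
eef_rot: [-0.368, 3.119, -0.0]
wrist_force: [0.7, -0.1, 0.0]
width: 0.006
grip_force: 0.5
time: 16.08
tool_pos: [0.4556, -0.0014, 0.137]
eef_rot: [0.368, -3.119, 0.001]
wrist_force: [-0.7, 0.5, 0.3]
width: 0.005
grip_force: 0.0
[ 0.45558247 -0.00141415  0.13699738] [-0.69161892  0.5060179   0.27485471]
```

```bash
python3 -m pendant '[0,0,-0.013,0,0,0,0,0,0,-0.013,0,0,0,0,0,0,-0.013,0,0,0,0,0,0,-0.013,0,0,0,0,0,0,-0.004,0,0,0,0,0,0,0,0,0,0,0]'; python3 -c "
from station import ctrl;s=ctrl.get_state();print(s['tool_pos'],s['wrist_force'])"
```

```text
time: 16.82
tool_pos: [0.4559, -0.0013, 0.1217]
eef_rot: [0.368, -3.119, -0.001]
wrist_force: [-9.1, -0.9, 22.3]
width: 0.006
grip_force: 11.2
[ 0.45588638 -0.00129589  0.12165827] [-9.11920851 -0.89651892 22.28967486]
```

```bash
python3 -m pendant '[0,0,0.05,0,0,0,0,0,0,0.15,0,0,0,0,0,0,0.19,0,0,0,0,-0.018,0.154,0.02,0,0,-0.825,0,-0.018,0.154,0.02,0,0,-0.825,0,-0.018,0.154,0,0,0,-0.825,0,-0.018,0.154,0,0,0,-0.825,0,-0.018,0.154,0,0,0,0,0,-0.018,0.154,0,0,0,0,0,-0.018,0.154,0,0,0,0,0]'; python3 -m pendant '[0,0,0,0,0,0,0,0,0,0,0,0,0,0,0,0,0,0,0,0,0]'
python3 - <<'E'
from h import *
import pickle
np.set_printoptions(precision=4,suppress=True)
s=ctrl.get_state();print(s["tool_pos"],s["qpos"],s["wrist_force"])
w=ctrl.camera("wrist");d=ctrl.camera("side")
pickle.dump(w,open("w6.pkl","wb"));pickle.dump(d,open("s6.pkl","wb"))
u=np.array([.9716,.2368]);v=np.array([-u[1],u[0]]);C=np.array([.518,.0134])
P=cloud(d).reshape(-1,3);X=(P[:,:2]-C)@u;Y=(P[:,:2]-C)@v
for x0 in(-.08,-.03,.03,.07):
    m=(abs(X-x0)<.015)&(abs(Y)<.07)&(P[:,2]>.08)&(P[:,2]<.3);print("guard X",x0,m.sum(),np.median(P[m,2]))
m=(X<-.09)&(X>-.115)&(abs(Y)<.03)&(P[:,2]>.06);print("tab",m.sum(),np.median(P[m,2]))
P=cloud(w).reshape(-1,3);im=w["image"].reshape(-1,3)
m=(np.linalg.norm(P[:,:2]-[.466,.305],axis=1)<.06)&(P[:,2]>.132)&(P[:,2]<.15)&(im.max(1)<70)
t=P[m];print("grip",len(t),np.median(t,0),cv2.minAreaRect(t[:,:2].astype(np.float32)),np.percentile(t[:,2],[5,50,95]))
m=(np.linalg.norm(P[:,:2]-[.485,.365],axis=1)<.02)&(P[:,2]>.1)&(P[:,2]<.12);print("post",m.sum(),np.median(P[m],0))
save("v6",np.hstack([cv2.resize(w["image"],(400,300)),cv2.resize(d["image"][80:290,170:450],(400,300))]))
E
```

```text
time: 18.08
tool_pos: [0.4178, 0.3236, 0.2501]
eef_rot: [0.533, 3.096, 0.001]
wrist_force: [-0.3, -0.9, 0.8]
width: 0.004
grip_force: 0.0
time: 18.45
tool_pos: [0.4186, 0.3208, 0.2499]
eef_rot: [0.536, 3.095, 0.0]
wrist_force: [-0.5, 0.6, 0.3]
width: 0.003
grip_force: 0.0
[0.4186 0.3208 0.2499] [-1.1617  0.0753  0.45    1.7784 -0.034   1.2953  0.5244] [-0.515   0.5804  0.3342]
guard X -0.08 607 0.0970601900415432
guard X -0.03 545 0.09700325859014924
guard X 0.03 490 0.09712897395133374
guard X 0.07 472 0.09747816162755762
tab 235 0.09695021428738282
grip 545 [0.4581 0.3254 0.1366] ((0.45306411385536194, 0.3112661838531494), (0.08791498839855194, 0.0042298464104533195), 70.05632781982422) [0.1324 0.1366 0.1406]
post 198 [0.4822 0.3659 0.1112]
```

View pics/v6.png

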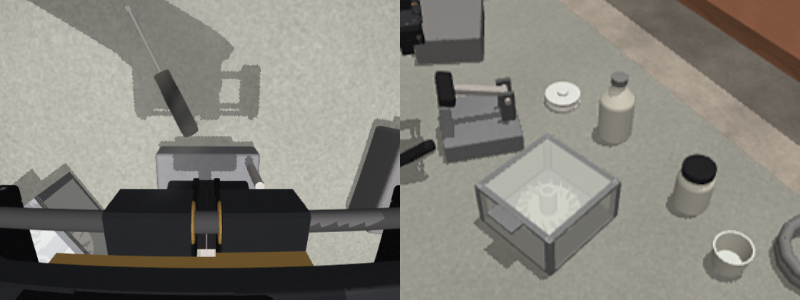

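Left, the wrist view: the pedestal is ahead of the fingers, the post at (255,180). Right, the side crop: the guard lies flat on the stand (510,205) over the wheel. Heights all across the guard are 97 mm. Next, the handle.

```bash
python3 -m pendant '[0.078,-0.024,0,0,0,0,0,0.077,-0.024,0,0,0,0,0,0,0,-0.1,0,0,0,0,0,0,-0.1,0,0,0,0,0,0,-0.05,0,0,0,0,0,0,0,0,0,0,0,0,0,0,0,0,0,0]'; python3 -m pendant '[0,0,-0.02,0,0,0,0,0,0,-0.02,0,0,0,0,0,0,-0.02,0,0,0,0,0,0,0,0,0,0,0,0,0,0,0,0,0,0]';python3 -c "
from station import ctrl;s=ctrl.get_state();print(s['tool_pos'],s['wrist_force'])"
```

```text
time: 19.42
tool_pos: [0.4651, 0.308, 0.1759]
eef_rot: [0.533, 3.095, 0.002]
wrist_force: [0.1, 0.0, 0.2]
width: 0.004
grip_force: 0.0
time: 20.05
tool_pos: [0.4646, 0.308, 0.1569]
eef_rot: [0.533, 3.096, 0.001]
wrist_force: [-1.6, 1.7, 4.5]
width: 0.008
grip_force: 1.9
[0.46456102 0.30802494 0.15691038] [-1.59367269  1.69193353  4.51825995]
```

```bash
python3 -m pendant '[0,0,-0.016,0,0,0,0,0,0,-0.016,0,0,0,0,0,0,-0.016,0,0,0,0,0,0,-0.014,0,0,0,0,0,0,0,0,0,0,0,0,0,0,0,0,0,0]';python3 - <<'E'
from h import *
import pickle
np.set_printoptions(precision=4,suppress=True)
s=ctrl.get_state();print(s["tool_pos"],s["wrist_force"])
ims=[]
for n in("side","scene"):
    c=ctrl.camera(n);ims.append(c["image"]);P=cloud(c).reshape(-1,3);im=c["image"].reshape(-1,3)
    d=P[:,:2]-[.464,.307];a=d@[.94,-.342];b=d@[.342,.94]
    for sg in(-1,1):
        m=(abs(a)<.012)&(sg*b>.024)&(sg*b<.043)&(P[:,2]>.07)&(P[:,2]<.15)&(im.max(1)<75);print(n,"grip end",sg,m.sum(),np.percentile(P[m,2],[50,90]) if m.any() else 0)
    m=(np.linalg.norm(d-.062*np.array([.342,.94]),axis=1)<.015)&(P[:,2]>.09)&(P[:,2]<.13);print("post",m.sum(),np.percentile(P[m,2],[50,95]) if m.any() else 0)
save("v7",np.hstack([cv2.resize(ims[0][115:205,185:275],(400,400),interpolation=cv2.INTER_CUBIC),cv2.resize(ims[1][155:245,345:435],(400,400),interpolation=cv2.INTER_CUBIC)]))
E
```

```text
time: 20.8
tool_pos: [0.4638, 0.3081, 0.1381]
eef_rot: [-0.532, -3.095, 0.0]
wrist_force: [-4.8, 1.0, 6.9]
width: 0.006
grip_force: 3.4
[0.4638 0.3081 0.1381] [-4.7836  1.0291  6.8998]
side grip end -1 52 [0.1124 0.1145]
side grip end 1 0 0
post 0 0
scene grip end -1 32 [0.112  0.1139]
scene grip end 1 27 [0.1118 0.1145]
post 33 [0.1041 0.1129]
```

View pics/v7.png

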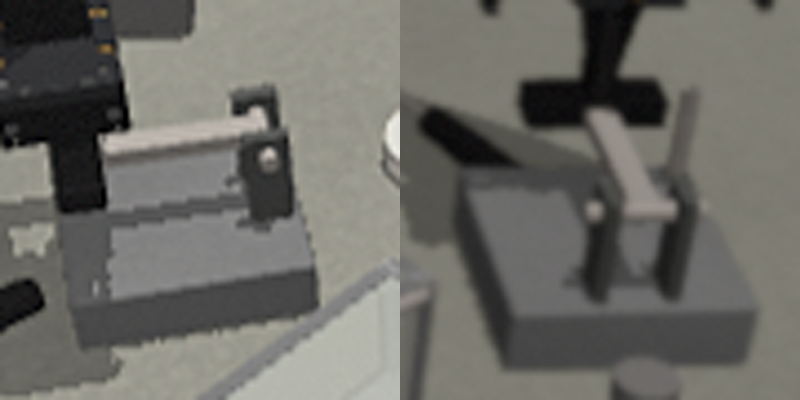

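Left crop: the fingers press on the grip at (80,170). Right crop: the grip's top at (590,85) is almost level with the post's top at (690,92). It needs about 2 mm more.

```bash
python3 -m pendant '[0,0,-0.007,0,0,0,0,0,0,0,0,0,0,0,0,0,0,0,0,0,0,0,0,0,0,0,0,0,0,0,0,0,0,0,0,0,0,0,0,0,0,0]';python3 -m pendant '[0,0,0,0,0,0,0,0,0,0,0,0,0,0,0,0,0,0,0,0,0,0,0,0,0,0,0,0]';python3 - <<'E'
from h import *
s=ctrl.get_state();print(s["tool_pos"],s["wrist_force"],ctrl.tcp_to_tips)
c=ctrl.camera("scene");P=cloud(c).reshape(-1,3);im=c["image"].reshape(-1,3)
d=P[:,:2]-[.464,.307];a=d@[.94,-.342];b=d@[.342,.94]
m=(abs(a)<.012)&(abs(b)>.024)&(abs(b)<.043)&(P[:,2]>.09)&(P[:,2]<.13)&(im.max(1)<75);print("grip",m.sum(),np.percentile(P[m,2],[50,90]))
u=np.array([.9716,.2368]);X=(P[:,:2]-[.518,.0134]);m=(np.abs(X).max(1)<.07)&(P[:,2]>.05);print("guard",np.percentile(P[m,2],[5,50,95]))
E
```

```text
time: 21.65
tool_pos: [0.4638, 0.3081, 0.1362]
eef_rot: [-0.532, -3.095, -0.0]
wrist_force: [-4.9, 1.5, 7.8]
width: 0.007
grip_force: 3.9
time: 22.15
tool_pos: [0.4638, 0.3081, 0.1361]
eef_rot: [-0.532, -3.095, -0.0]
wrist_force: [-4.1, 2.5, 7.9]
width: 0.006
grip_force: 3.9
[0.46380902 0.30813027 0.13614953] [-4.1257032   2.4718892   7.89754802] 0.025
grip 62 [0.10999502 0.11144145]
guard [0.09338143 0.09553937 0.09763368]
```

The fingertips are at 111 mm, pressing with 7.9 N, and the handle holds steady at half travel.

```bash
python3 -c "
from station import ctrl;print(ctrl.job_done())"
```

```text
the job is handed in; nothing more can be done
None
```

The wheel is home on the spindle, the guard is shut flat over it, and the job was handed in with the fingertips holding the dead-man handle at half travel (about 111 mm, 7.9 N).

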